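# Seat the bead tub caps and hold the case lid at its balance point

### The arm

A 6-joint arm with a two-finger parallel gripper is mounted at the origin on the work surface. World frame = base frame: x ahead of the robot, y to its left, z up, the work surface at z = 0. Lengths are in m, angles in rad, forces in N, time in s.
With the tool pointing down it reaches from about 0.375 to 0.925 m from the base axis. Payload 5.7 kg.
Tool frame: the origin (TCP) lies at the very end of the fingers, on their centre line; the grasp point (between the pads) lies 19 mm behind it; z points along the fingers, y is the line along which they close (so a half turn about z gives the same grasp; the last joint's range is limited). The gripper opens to 85 mm and grips with 20 to 120 N. Pads are 22 mm wide; open, the fingers measure 114 mm over their backs; the gripper's body (76 mm by 85 mm) begins 54 mm behind the grasp point. The pads swing forward as they close: fully open they stand 13 mm farther back than shut.
Start: joints at [1.105, 0.359, 1.51, -0, 1.272, -0.115], TCP at [0.206, 0.563, 0.231] pointing down, gripper open.
Joint ranges: [-2.97, 2.97], [-1.01, 2.36], [0.21, 2.38], [-0.96, 4.11], [0.2, 2.71], [-2.98, 2.98]. Speed limits (rad/s): [2.39, 2.39, 3.14, 3.14, 3.14, 3.14].

### API

Orientations are given as a rotation vector (axis times angle).
In Python, from cell import get_state, viewer, workorder gives the robot as it stands.
- The arm moves only by the tool play_rows, never from a script. Its argument "moves" is a list of rows, each an object of numbers: "ax", "ay", "az": the turn, a rotation vector about the tool's x, y, z in rad; "dx", "dy", "dz": the shift along the tool's x, y, z in m; "grip": the closure in counts, from 0 (fully open) to 255 (shut). In form: [{"ax": .., "ay": .., "az": .., "dx": .., "dy": .., "dz": .., "grip": ..}, ...]. A call has exactly 5 rows; each row is the pose to reach, as a shift and turn from the pose commanded when the call began, along the tool's axes at that moment; what a row does not reach only later rows make up. A row lasts 1/12 s, in which the tool goes at most 41.7 mm and 7.16 degrees, less where a joint would pass 70% of its speed; a pose out of reach is approached as far as the arm can. A call with a gripper value outside its range is refused whole. The fingers move at their own pace and stop on an object; the grip force is fixed at half the most. Time passes only in rows, so rows that repeat a pose let the fingers close, or fill a call up. It gives the time, the measured TCP pose, the force, the opening and the grip force at its end, in the units of the state.
- get_state(): the state, without advancing time (a new reading comes with each control period).
- viewer.grab_frame(name): name is "scene" or "top" or "wrist"; returns a dict with "color" (400x640x3 uint8, red, green, blue), "range_z" (400x640 float32, m along the optical axis (not along the pixel's ray), 0 where there is no reading), "K" (3x3 intrinsics, pixels), "k1" (the pictures are not rectified: a ray, as slopes to the right and down, at radius r is drawn at 1 + k1 r^2 times it, then the intrinsics apply), "eye" and "rotation" of the camera in the world. Camera axes: x right, y up, looking along -z (the intrinsics and any distortion apply to the point x, -y, -z); pixel columns grow to the right and rows downward; lengths in m; the calibration is good to about 2 mm. A picture is of the moment at which its call begins.
- workorder.hand_in(): hands the job in; it is judged then, once.
The state is a dict: "time_s": time; "joint_positions": joint angles; "dq": joint speeds; "tau": joint torques, N m; "ee_pos": TCP position; "tool_rot": TCP orientation; "force": force on the tool from outside, world axes, zero at the start; "moment": the same for the moment, N m; "grip_width": opening from 0.0 (shut) to 1.0 (fully open); "grip_force": force on a finger pad.
Only numpy, scipy, OpenCV 4.12 (cv2) and the standard library are available. Lean on these libraries where they do the work, as an engineer would, in place of code of your own. Each camera call takes 0.05 s, during which the arm holds its last target. There are 200 camera calls.

### The job

Some of the three round push-on caps in the open bead case stand proud: press them down until all are fully home. Then grip the lid's loop handle, swing the lid up from where it leans back to its balance point, standing upright where it would fall neither way, and finish still gripping the handle and holding the lid still there, so that a stay can be fitted. Do not let the lid go over and fall shut, and leave the things around the case where they are.

Things in the scene. Friction and masses are not known exactly. Their poses are not given: they have to be found in the camera images.
- case: open wooden case fixed to the table, 130 mm (its x) by 220 mm (its y) by 55 mm tall, walls 7 mm; origin at the centre of its underside; z up. Three tubs stand in a row along its y, in three wells with walls as tall as the rim. The lid is hinged along the rim on the case's +x side and leans back beyond it at the start
- lid (a joint): hinge angle of the case's lid, rad: 0 = shut, 1.571 = upright = its balance point (its mass lies in one plane with the hinge), 2.2 = leaning back on its stop, where it starts. Nearly frictionless: let go off upright it falls that way. Wooden panel 130 mm long from the hinge, 220 mm wide, 10 mm thick; with its handle 0.2 to 0.37 kg
- hinge (a point): middle of the lid's hinge axis, 65 mm from the case's origin along the case's +x, 66 mm above the table; the axis runs along the case's y. Its own axes turn with the lid: -x points from the hinge to the handle
- handle (a point): loop handle of round brass bar 10 mm thick on the lid's free edge, in the lid's plane. The point is the middle of its grip bar, which runs 90 mm along y (parallel to the hinge), 168 mm from the hinge axis; free gap 33 mm between bar and lid edge, 80 mm between its legs; axes as hinge. The bar can turn between the fingers and can be pinched from above, one finger on each side across the hinge direction
- cap_a (a joint): first round push-on cap of a bead tub (which well it is in varies; the caps look alike), white plastic, 48 mm across, 14 mm tall: how far it is pushed down, in m. 0 = standing 10 mm proud, 0.010 = fully home, against a hard stop (top then 3 mm above the case's rim). It slides only straight down, takes about 5 N to move and stays where it is left
- cap_a_top (a point): centre of the top face of the first cap (moves with the cap); z up, 68 mm above the table at joint value 0
- cap_b (a joint): second round push-on cap of a bead tub (which well it is in varies; the caps look alike), white plastic, 48 mm across, 14 mm tall: how far it is pushed down, in m. 0 = standing 10 mm proud, 0.010 = fully home, against a hard stop (top then 3 mm above the case's rim). It slides only straight down, takes about 5 N to move and stays where it is left
- cap_b_top (a point): centre of the top face of the second cap (moves with the cap); z up, 68 mm above the table at joint value 0
- cap_c (a joint): third round push-on cap of a bead tub (which well it is in varies; the caps look alike), white plastic, 48 mm across, 14 mm tall: how far it is pushed down, in m. 0 = standing 10 mm proud, 0.010 = fully home, against a hard stop (top then 3 mm above the case's rim). It slides only straight down, takes about 5 N to move and stays where it is left
- cap_c_top (a point): centre of the top face of the third cap (moves with the cap); z up, 68 mm above the table at joint value 0
- spool: bystander: loose spool of copper wire, 52 mm across, 50 mm tall, upright; origin at the centre of its underside
- jar: bystander: loose clear jar with a steel cap, 54 mm across, 75 mm tall; origin at the centre of its underside
- driver: bystander: loose screwdriver, 160 mm long, lying on the table along its x; origin at the middle of its underside

How it is judged:
By the outcome, as a careful person would: the job done as asked, in the order asked, and still so for the second after the job is handed in, while the arm keeps its last pose, push and grip.
It also fails if it takes over 51 s, if anything falls off the work surface, if the arm or the gripper's body presses on something with over 40 N, if the wrist force passes 120 N, or if a joint passes its speed limit or range.

## Working session

There is one attempt and no reset: what is moved stays moved. The work goes in short steps, Python scripts to look and compute and a tool call to move; the robot and the scene stay as the last step left them, time stands still between calls to the robot, and variables do not carry over. Pictures are saved under pics/ and viewed, at most 10 in all, crops included, and the job is handed in when it is done.

Besides the shell and the picture viewer there is one more tool, called by a JSON object that holds its "op" and its "data". play_rows: Moves the arm, as the interface text tells. Its arguments: {"type":"object","properties":{"moves":{"type":"array","items":{"type":"object","properties":{"ax":{"type":"number"},"ay":{"type":"number"},"az":{"type":"number"},"dx":{"type":"number"},"dy":{"type":"number"},"dz":{"type":"number"},"grip":{"type":"number"}}}}},"required":["moves"]}

```bash
mkdir -p pics
cat > h.py <<'E'
import numpy as np, cv2
from cell import get_state, viewer, workorder
def grab(n,save=None):
    f=viewer.grab_frame(n)
    if save: cv2.imwrite('pics/'+save,f['color'][:,:,::-1])
    np.savez('last_%s.npz'%n,**f); return f
def load(n): return dict(np.load('last_%s.npz'%n))
def rays(f,u,v):
    K=f['K'];k=float(f['k1'])
    d=cv2.undistortPoints(np.stack([np.ravel(u),np.ravel(v)],-1).astype(float).reshape(-1,1,2),K,np.array([k,0,0,0.])).reshape(-1,2)
    return np.c_[d[:,0],-d[:,1],-np.ones(len(d))]@np.array(f['rotation']).T
def at_z(f,u,v,z):
    r=rays(f,u,v);e=np.array(f['eye']);return e+r*((z-e[2])/r[:,2])[:,None]
def depth(f,u,v):
    r=rays(f,u,v);z=f['range_z'][np.ravel(v).astype(int),np.ravel(u).astype(int)]
    return np.array(f['eye'])+r*z[:,None]
E
python3 - <<'E'
from h import *
a=grab('scene','s0.png');b=grab('top','t0.png')
print(a['eye'],b['eye'],b['K'],b['k1'],get_state())
E
```

```text
[1.24181079 0.17090121 0.65181292] [ 0.45014113 -0.02739292  0.93001087] [[418.08931759   0.         318.31548874]
 [  0.         418.08931759 203.29877633]
 [  0.           0.           1.        ]] -0.06835587432647953 {'time_s': 0.1, 'joint_positions': array([ 1.10488267e+00,  3.59451601e-01,  1.51135274e+00,  1.45440906e-05,
        1.27253061e+00, -1.15120877e-01]), 'dq': array([-1.79488335e-05, -2.38071719e-03, -1.72975943e-03,  1.09278943e-03,
        1.04525204e-03, -2.65402481e-04]), 'tau': array([ 3.97024860e-04, -5.28649914e+01, -2.79353106e+01, -3.39555536e-04,
        5.05353542e-03,  4.44723511e-07]), 'ee_pos': array([0.20591026, 0.56287996, 0.23051572]), 'tool_rot': array([-5.48120097e-01, -3.09288582e+00,  2.61543491e-03]), 'force': array([-0.21977725, -0.14904116,  0.87058085]), 'moment': array([0.03598556, 0.00469429, 0.0227067 ]), 'grip_force': 0.0, 'grip_width': 1.0022529442241213}
```

View pics/s0.png

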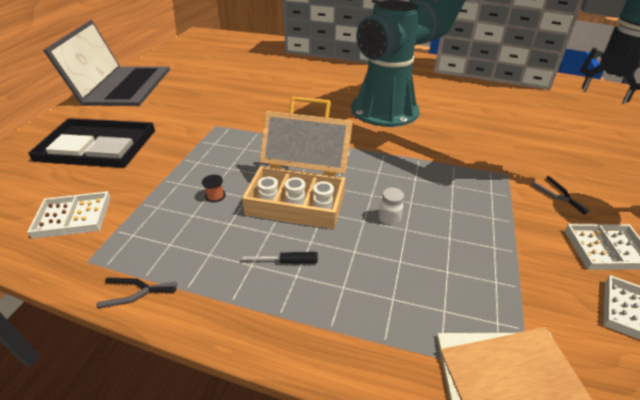

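View pics/t0.png

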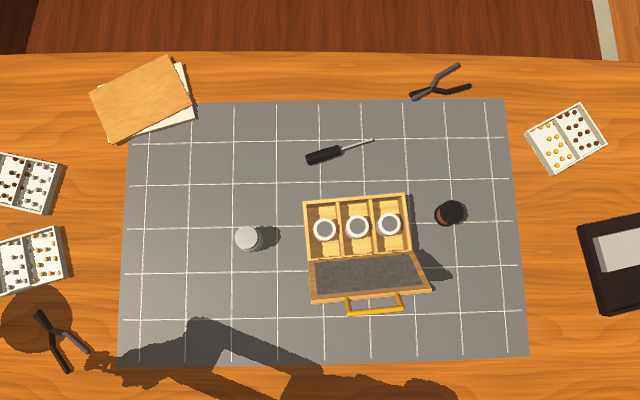

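The scene and top views show the case at about (357,245) in the top view. The lid leans toward the robot with its handle at (375,303), the caps are at (325,229), (357,226) and (389,224), the jar is at left (247,238), and the spool is at right (450,213). The driver lies beyond the case.

Run:
```python
from h import *
f=load('top')
c=f['color'][180:325,290:475,::-1]
cv2.imwrite('pics/t1.png',cv2.resize(c,None,fx=4,fy=4,interpolation=cv2.INTER_CUBIC))
s=load('scene')
c=s['color'][90:230,190:410,::-1]
cv2.imwrite('pics/s1.png',cv2.resize(c,None,fx=3.6,fy=3.6,interpolation=cv2.INTER_CUBIC))
# cap heights by depth around the caps
for (u,v) in [(325,229),(357,226),(389,224)]:
    U,V=np.meshgrid(np.arange(u-16,u+17),np.arange(v-16,v+17))
    p=depth(f,U,V); m=(p[:,2]>.052)&(p[:,2]<.08)&(f['color'][V.ravel(),U.ravel()].min(1)>150)
    print(m.sum(),p[m].mean(0),np.percentile(p[m,2],[10,50,90]))
```

```text
Traceback (most recent call last):
  File "h.py", line 16, in depth
    return np.array(f['eye'])+r*z[:,None]
           ~~~~~~~~~~~~~~~~~~^~~~~~~~~~~~
ValueError: operands could not be broadcast together with shapes (3,) (1089,1089)
```

View pics/t1.png

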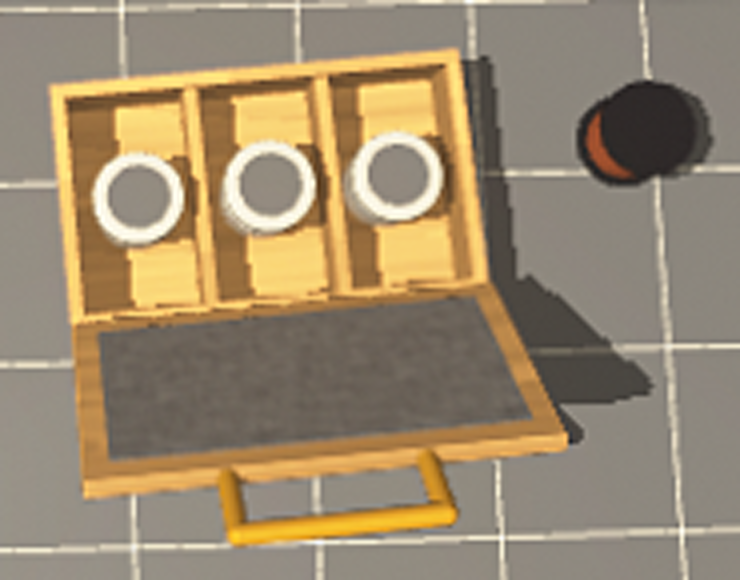

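View pics/s1.png

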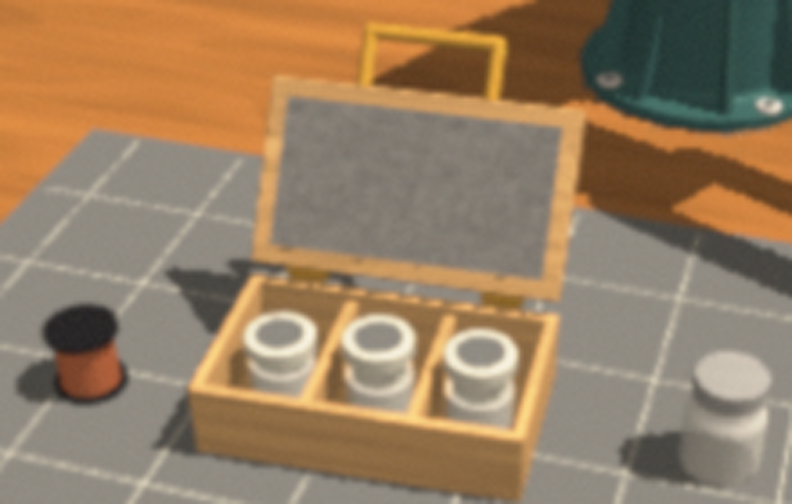

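The enlarged crops give the rim corners, in t1.png pixels, at (51,88), (458,50), (490,285) and (72,322). The cap tops are at (140,198), (268,187) and (397,176), and the bar ends at (238,536) and (450,516). The lid's hinge edge is nearest the robot.

```bash
sed -i "s/z=f\['range_z'\]\[/z=np.squeeze(f['range_z'])[/; s/r\*z\[:,None\]/r*z.reshape(-1,1)/" h.py
python3 - <<'E'
from h import *
f=load('top'); print(f['range_z'].shape)
for (u,v) in [(325,229),(357,226),(389,224)]:
    U,V=np.meshgrid(np.arange(u-14,u+15),np.arange(v-14,v+15)); U=U.ravel();V=V.ravel()
    p=depth(f,U,V); m=(p[:,2]>.05)&(p[:,2]<.08)&(np.hypot(U-u,V-v)<9)
    print(m.sum(),p[m].mean(0),np.percentile(p[m,2],[10,50,90]))
t=lambda a:(290+np.array(a)[:,0]/4,180+np.array(a)[:,1]/4)
c=at_z(f,*t([(51,88),(458,50),(490,285),(72,322)]),.055);print(c)
print('sizes',[np.linalg.norm(c[i]-c[(i+1)%4]) for i in range(4)],'ctr',c.mean(0))
yd=(c[0]-c[1]+c[3]-c[2]);ang=np.arctan2(yd[1],yd[0]);print('row dir deg',np.degrees(ang))
k=at_z(f,*t([(140,198),(268,187),(397,176)]),.063);print(k)
h=at_z(f,*t([(238,536),(450,516)]),.066+.168*np.sin(2.2)) ;print('bar',h,h.mean(0),np.linalg.norm(h[0]-h[1]))
E
```

```text
(400, 640)Traceback (most recent call last):
  File "<stdin>", line 5, in <module>
  File "h.py", line 16, in depth
    return np.array(f['eye'])+r*z.reshape(-1,1)
           ~~~~~~~~~~~~~~~~~~^~~~~~~~~~~~~~~~~~
ValueError: operands could not be broadcast together with shapes (3,) (841,841)
```

```bash
sed -i "s/np.array(f\['rotation'\]).T/cv2.Rodrigues(np.array(f['rotation'],float))[0].T/" h.py
python3 - <<'E'
from h import *
f=load('top'); print(f['rotation'])
for (u,v) in [(325,229),(357,226),(389,224)]:
    U,V=np.meshgrid(np.arange(u-14,u+15),np.arange(v-14,v+15)); U=U.ravel();V=V.ravel()
    p=depth(f,U,V); m=(p[:,2]>.05)&(p[:,2]<.08)&(np.hypot(U-u,V-v)<9)
    print(m.sum(),p[m].mean(0),np.percentile(p[m,2],[10,50,90]))
t=lambda a:(290+np.array(a)[:,0]/4,180+np.array(a)[:,1]/4)
c=at_z(f,*t([(51,88),(458,50),(490,285),(72,322)]),.055);print(c)
print('sizes',[np.linalg.norm(c[i]-c[(i+1)%4]) for i in range(4)],'ctr',c.mean(0))
yd=(c[0]-c[1]+c[3]-c[2]);ang=np.arctan2(yd[1],yd[0]);print('row dir deg',np.degrees(ang))
k=at_z(f,*t([(140,198),(268,187),(397,176)]),.063);print(k)
h=at_z(f,*t([(238,536),(450,516)]),.066+.168*np.sin(2.2)) ;print('bar',h,h.mean(0),np.linalg.norm(h[0]-h[1]))
E
```

```text
[ 0.13323313 -0.14632985 -1.5573714 ]
249 [ 0.55177726 -0.04833212  0.06545815] [0.06344575 0.0654551  0.06726196]
249 [ 0.55862461 -0.11499881  0.06563549] [0.06390658 0.06551108 0.06749452]
249 [ 0.56456646 -0.18369019  0.05662315] [0.05472586 0.05661545 0.05854008]
[[ 0.61029005 -0.00094007  0.055     ]
 [ 0.6331652  -0.21892983  0.055     ]
 [ 0.50756307 -0.23240028  0.055     ]
 [ 0.48683987 -0.01362048  0.055     ]]
sizes [np.float64(0.21918669906398572), np.float64(0.12632239473264947), np.float64(0.21975908171253702), np.float64(0.12409971521010417)] ctr [ 0.55946455 -0.11647266  0.055     ]
row dir deg 95.70038291272768
[[ 0.55100395 -0.04839781  0.063     ]
 [ 0.55736136 -0.11525021  0.063     ]
 [ 0.563719   -0.18306962  0.063     ]]
bar [[ 0.390783   -0.08747815  0.2018274 ]
 [ 0.39935667 -0.17819061  0.2018274 ]] [ 0.39506983 -0.13283438  0.2018274 ] 0.09111672419831228
```

The right cap is already home (depth z≈0.057), and the other two are proud (z≈0.0655 with a −2 mm bias). The sizes check out at 219×125 mm for the rim and 91 mm for the bar. I'll move toward the left cap with the fingers shut.

{"op": "play_rows", "data": {"moves": [{"dx": -0.535, "dy": -0.455, "az": 1.12, "grip": 255}, {"dx": -0.535, "dy": -0.455, "az": 1.12, "grip": 255}, {"dx": -0.535, "dy": -0.455, "az": 1.12, "grip": 255}, {"dx": -0.535, "dy": -0.455, "az": 1.12, "grip": 255}, {"dx": -0.535, "dy": -0.455, "az": 1.12, "grip": 255}]}}

```text
invalid input
```

```bash
cat >> h.py <<'E'
from scipy.spatial.transform import Rotation as Ro
def go(p,yaw=np.radians(5.7)):
    s=get_state();R=Ro.from_rotvec(s['tool_rot']).as_matrix()
    y=np.array([np.cos(yaw),np.sin(yaw),0]);z=np.array([0,0,-1.]);T=np.c_[np.cross(y,z),y,z]
    print('t',s['time_s'],'pos',s['ee_pos'].round(4),'d',(R.T@(np.array(p)-s['ee_pos'])).round(4),'a',Ro.from_matrix(R.T@T).as_rotvec().round(4),'F',s['force'].round(1),'w',round(s['grip_width'],3),'gf',round(s['grip_force'],1),'q',s['joint_positions'].round(2))
E
python3 -c "
from h import *
go([.5515,-.0484,.12])"
```

```text
t 0.1 pos [0.2059 0.5629 0.2305] d [-0.5346 -0.4551  0.1112] a [-1.7000e-03  8.0000e-04  1.1205e+00] F [-0.2 -0.1  0.9] w 1.002 gf 0.0 q [ 1.1   0.36  1.51  0.    1.27 -0.12]
```

{"op": "play_rows", "data": {"moves": [{"ax": 0, "ay": 0, "az": 1.12, "dx": -0.535, "dy": -0.455, "dz": 0, "grip": 255}, {"ax": 0, "ay": 0, "az": 1.12, "dx": -0.535, "dy": -0.455, "dz": 0, "grip": 255}, {"ax": 0, "ay": 0, "az": 1.12, "dx": -0.535, "dy": -0.455, "dz": 0, "grip": 255}, {"ax": 0, "ay": 0, "az": 1.12, "dx": -0.535, "dy": -0.455, "dz": 0, "grip": 255}, {"ax": 0, "ay": 0, "az": 1.12, "dx": -0.535, "dy": -0.455, "dz": 0, "grip": 255}]}}

```text
time_s: 0.52
ee_pos: [0.309, 0.3803, 0.231]
tool_rot: [-1.48, -2.771, 0.001]
force: [0.8, 0.3, 0.3]
grip_width: 0.302
grip_force: 0.0
```

```bash
python3 -c "
from h import *
go([.5515,-.0484,.12])"
```

```text
t 0.5167 pos [0.309  0.3803 0.231 ] d [-0.4911 -0.0367  0.1111] a [-6.000e-04  4.000e-04  4.902e-01] F [0.8 0.3 0.3] w 0.302 gf 0.0 q [ 0.75  0.2   1.74 -0.    1.2   0.16]
```

{"op": "play_rows", "data": {"moves": [{"ax": 0, "ay": 0, "az": 0.49, "dx": -0.491, "dy": -0.037, "dz": 0, "grip": 255}, {"ax": 0, "ay": 0, "az": 0.49, "dx": -0.491, "dy": -0.037, "dz": 0, "grip": 255}, {"ax": 0, "ay": 0, "az": 0.49, "dx": -0.491, "dy": -0.037, "dz": 0, "grip": 255}, {"ax": 0, "ay": 0, "az": 0.49, "dx": -0.491, "dy": -0.037, "dz": 0, "grip": 255}, {"ax": 0, "ay": 0, "az": 0.49, "dx": -0.491, "dy": -0.037, "dz": 0, "grip": 255}]}}

```text
time_s: 0.93
ee_pos: [0.4126, 0.1994, 0.2312]
tool_rot: [-2.109, -2.328, 0.0]
force: [-0.2, 0.8, 0.6]
grip_width: 0.0
grip_force: 0.0
```

```bash
python3 -c "
from h import *
go([.5515,-.0484,.12])"
```

```text
t 0.9333 pos [0.4126 0.1994 0.2312] d [-0.2603  0.1138  0.1112] a [-0.0002  0.0001 -0.0006] F [-0.2  0.8  0.6] w 0.0 gf 0.0 q [ 0.3   0.15  1.8  -0.    1.19  0.2 ]
```

{"op": "play_rows", "data": {"moves": [{"ax": 0, "ay": 0, "az": 0, "dx": -0.26, "dy": 0.114, "dz": 0, "grip": 255}, {"ax": 0, "ay": 0, "az": 0, "dx": -0.26, "dy": 0.114, "dz": 0, "grip": 255}, {"ax": 0, "ay": 0, "az": 0, "dx": -0.26, "dy": 0.114, "dz": 0, "grip": 255}, {"ax": 0, "ay": 0, "az": 0, "dx": -0.26, "dy": 0.114, "dz": 0, "grip": 255}, {"ax": 0, "ay": 0, "az": 0, "dx": -0.26, "dy": 0.114, "dz": 0, "grip": 255}]}}

```text
time_s: 1.35
ee_pos: [0.5158, 0.0183, 0.2311]
tool_rot: [-2.102, -2.334, 0.0]
force: [1.0, 1.0, -0.7]
grip_width: -0.002
grip_force: 0.0
```

```bash
python3 -c "
from h import *
go([.5515,-.0484,.12])"
```

```text
t 1.35 pos [0.5158 0.0183 0.2311] d [-0.0701  0.0286  0.1111] a [-0.0005 -0.0001  0.0052] F [ 1.   1.  -0.7] w -0.002 gf 0.0 q [-0.1   0.24  1.69  0.    1.21 -0.2 ]
```

{"op": "play_rows", "data": {"moves": [{"ax": 0, "ay": 0, "az": 0, "dx": -0.0701, "dy": 0.0286, "dz": 0, "grip": 255}, {"ax": 0, "ay": 0, "az": 0, "dx": -0.0701, "dy": 0.0286, "dz": 0.04, "grip": 255}, {"ax": 0, "ay": 0, "az": 0, "dx": -0.0701, "dy": 0.0286, "dz": 0.08, "grip": 255}, {"ax": 0, "ay": 0, "az": 0, "dx": -0.0701, "dy": 0.0286, "dz": 0.12, "grip": 255}, {"ax": 0, "ay": 0, "az": 0, "dx": -0.0701, "dy": 0.0286, "dz": 0.14, "grip": 255}]}}

```text
time_s: 1.77
ee_pos: [0.5493, -0.0471, 0.0875]
tool_rot: [-2.102, -2.33, 0.004]
force: [-0.1, 0.7, 0.3]
grip_width: -0.001
grip_force: 0.0
```

```bash
python3 -c "
from h import *
f=grab('wrist','w0.png')
go([.5515,-.0484,.058])"
```

```text
t 1.8167 pos [ 0.5463 -0.0462  0.0839] d [-0.0028  0.0052  0.0259] a [-0.0107 -0.0033  0.0041] F [-0.6  0.3 -3.9] w -0.0 gf 0.0 q [-0.21  0.47  1.77 -0.    0.92 -0.31]
```

View pics/w0.png

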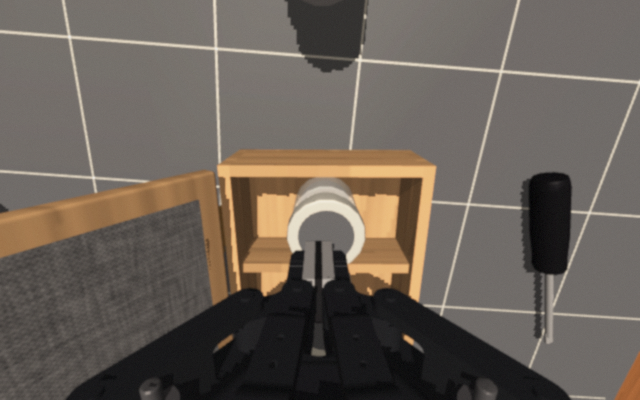

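The wrist view shows the fingertips at about (320,250) over the left cap, which is at about (327,235), a few mm off as computed. Pressing now.

{"op": "play_rows", "data": {"moves": [{"ax": 0, "ay": 0, "az": 0, "dx": -0.002, "dy": 0.003, "dz": 0.008, "grip": 255}, {"ax": 0, "ay": 0, "az": 0, "dx": -0.002, "dy": 0.003, "dz": 0.014, "grip": 255}, {"ax": 0, "ay": 0, "az": 0, "dx": -0.002, "dy": 0.003, "dz": 0.02, "grip": 255}, {"ax": 0, "ay": 0, "az": 0, "dx": -0.002, "dy": 0.003, "dz": 0.025, "grip": 255}, {"ax": 0, "ay": 0, "az": 0, "dx": -0.002, "dy": 0.003, "dz": 0.026, "grip": 255}]}}

```text
time_s: 2.23
ee_pos: [0.5558, -0.0481, 0.0662]
tool_rot: [2.1, 2.333, 0.002]
force: [-0.7, 0.7, 4.1]
grip_width: 0.002
grip_force: 2.5
```

```bash
python3 -c "
from h import *
go([.5515,-.0484,.058])"
```

```text
t 2.2333 pos [ 0.5558 -0.0481  0.0662] d [ 0.0002 -0.0043  0.0082] a [0.0027 0.001  0.0059] F [-0.7  0.7  4.1] w 0.002 gf 2.5 q [-0.21  0.5   1.77 -0.    0.87 -0.32]
```

{"op": "play_rows", "data": {"moves": [{"ax": 0, "ay": 0, "az": 0, "dx": 0, "dy": -0.004, "dz": 0.002, "grip": 255}, {"ax": 0, "ay": 0, "az": 0, "dx": 0, "dy": -0.004, "dz": 0.003, "grip": 255}, {"ax": 0, "ay": 0, "az": 0, "dx": 0, "dy": -0.004, "dz": 0.004, "grip": 255}, {"ax": 0, "ay": 0, "az": 0, "dx": 0, "dy": -0.004, "dz": 0.005, "grip": 255}, {"ax": 0, "ay": 0, "az": 0, "dx": 0, "dy": -0.004, "dz": 0.005, "grip": 255}]}}

```text
time_s: 2.65
ee_pos: [0.5526, -0.0487, 0.0615]
tool_rot: [2.099, 2.332, 0.004]
force: [4.2, 1.2, 4.5]
grip_width: 0.001
grip_force: 2.4
```

{"op": "play_rows", "data": {"moves": [{"ax": 0, "ay": 0, "az": 0, "dx": 0, "dy": 0, "dz": 0.001, "grip": 255}, {"ax": 0, "ay": 0, "az": 0, "dx": 0, "dy": 0, "dz": 0.002, "grip": 255}, {"ax": 0, "ay": 0, "az": 0, "dx": 0, "dy": 0, "dz": 0.003, "grip": 255}, {"ax": 0, "ay": 0, "az": 0, "dx": 0, "dy": 0, "dz": 0.004, "grip": 255}, {"ax": 0, "ay": 0, "az": 0, "dx": 0, "dy": 0, "dz": 0.004, "grip": 255}]}}

```text
time_s: 3.07
ee_pos: [0.5523, -0.0488, 0.0579]
tool_rot: [2.1, 2.333, 0.003]
force: [2.1, 0.4, 12.4]
grip_width: 0.001
grip_force: 6.5
```

{"op": "play_rows", "data": {"moves": [{"ax": 0, "ay": 0, "az": 0, "dx": 0, "dy": 0, "dz": 0.002, "grip": 255}, {"ax": 0, "ay": 0, "az": 0, "dx": 0, "dy": 0, "dz": 0.002, "grip": 255}, {"ax": 0, "ay": 0, "az": 0, "dx": 0, "dy": 0, "dz": -0.03, "grip": 255}, {"ax": 0, "ay": 0, "az": 0, "dx": -0.04, "dy": 0, "dz": -0.03, "grip": 255}, {"ax": 0, "ay": 0, "az": 0, "dx": -0.067, "dy": 0, "dz": -0.025, "grip": 255}]}}

```text
time_s: 3.48
ee_pos: [0.5583, -0.1159, 0.0835]
tool_rot: [2.096, 2.336, 0.0]
force: [0.1, -0.8, 0.1]
grip_width: 0.003
grip_force: 0.0
```

{"op": "play_rows", "data": {"moves": [{"ax": 0, "ay": 0, "az": 0, "dx": 0, "dy": 0, "dz": 0.004, "grip": 255}, {"ax": 0, "ay": 0, "az": 0, "dx": 0, "dy": 0, "dz": 0.01, "grip": 255}, {"ax": 0, "ay": 0, "az": 0, "dx": 0, "dy": 0, "dz": 0.016, "grip": 255}, {"ax": 0, "ay": 0, "az": 0, "dx": 0, "dy": 0, "dz": 0.021, "grip": 255}, {"ax": 0, "ay": 0, "az": 0, "dx": 0, "dy": 0, "dz": 0.025, "grip": 255}]}}

```text
time_s: 3.9
ee_pos: [0.5564, -0.1146, 0.0574]
tool_rot: [-2.099, -2.336, 0.003]
force: [-17.0, 0.1, 67.1]
grip_width: -0.001
grip_force: 33.7
```

{"op": "play_rows", "data": {"moves": [{"ax": 0, "ay": 0, "az": 0, "dx": 0, "dy": 0, "dz": -0.005, "grip": 255}, {"ax": 0, "ay": 0, "az": 0, "dx": 0, "dy": 0, "dz": -0.03, "grip": 255}, {"ax": 0, "ay": 0, "az": 0, "dx": -0.035, "dy": 0, "dz": -0.03, "grip": 255}, {"ax": 0, "ay": 0, "az": 0, "dx": -0.069, "dy": 0.001, "dz": -0.025, "grip": 255}, {"ax": 0, "ay": 0, "az": 0, "dx": -0.069, "dy": 0.001, "dz": -0.02, "grip": 255}]}}

```text
time_s: 4.32
ee_pos: [0.5681, -0.1877, 0.0767]
tool_rot: [2.099, 2.33, 0.0]
force: [1.3, -0.7, 0.1]
grip_width: -0.001
grip_force: 0.0
```

```bash
python3 -c "
from h import *
go([.5642,-.1832,.057])"
```

```text
t 4.3167 pos [ 0.5681 -0.1877  0.0767] d [ 0.005  -0.0035  0.0197] a [0.0035 0.0038 0.0049] F [ 1.3 -0.7  0.1] w -0.001 gf 0.0 q [-0.43  0.53  1.67 -0.    0.94 -0.54]
```

{"op": "play_rows", "data": {"moves": [{"ax": 0, "ay": 0, "az": 0, "dx": 0.003, "dy": -0.003, "dz": 0.007, "grip": 255}, {"ax": 0, "ay": 0, "az": 0, "dx": 0.003, "dy": -0.003, "dz": 0.012, "grip": 255}, {"ax": 0, "ay": 0, "az": 0, "dx": 0.003, "dy": -0.003, "dz": 0.016, "grip": 255}, {"ax": 0, "ay": 0, "az": 0, "dx": 0.003, "dy": -0.003, "dz": 0.018, "grip": 255}, {"ax": 0, "ay": 0, "az": 0, "dx": 0.003, "dy": -0.003, "dz": 0.019, "grip": 255}]}}

```text
time_s: 4.73
ee_pos: [0.5607, -0.1787, 0.0578]
tool_rot: [-2.098, -2.334, 0.001]
force: [-7.7, 4.3, 25.2]
grip_width: -0.001
grip_force: 12.3
```

{"op": "play_rows", "data": {"moves": [{"ax": 0, "ay": 0, "az": 0, "dx": 0, "dy": 0, "dz": 0.001, "grip": 255}, {"ax": 0, "ay": 0, "az": 0, "dx": 0, "dy": 0, "dz": 0.001, "grip": 255}, {"ax": 0, "ay": 0, "az": 0, "dx": 0, "dy": 0, "dz": 0.001, "grip": 255}, {"ax": 0, "ay": 0, "az": 0, "dx": 0, "dy": 0, "dz": 0.001, "grip": 255}, {"ax": 0, "ay": 0, "az": 0, "dx": 0, "dy": 0, "dz": 0.001, "grip": 255}]}}

```text
time_s: 5.15
ee_pos: [0.5608, -0.1787, 0.0579]
tool_rot: [-2.098, -2.334, 0.001]
force: [-8.0, 3.6, 21.4]
grip_width: 0.005
grip_force: 10.8
```

{"op": "play_rows", "data": {"moves": [{"ax": 0, "ay": 0, "az": 0, "dx": 0, "dy": 0, "dz": -0.01, "grip": 255}, {"ax": 0, "ay": 0, "az": 0, "dx": 0, "dy": 0, "dz": -0.05, "grip": 255}, {"ax": 0, "ay": 0, "az": 0, "dx": 0, "dy": 0, "dz": -0.09, "grip": 255}, {"ax": 0, "ay": 0, "az": 0, "dx": 0, "dy": 0, "dz": -0.13, "grip": 255}, {"ax": 0, "ay": 0, "az": 0, "dx": 0, "dy": 0, "dz": -0.17, "grip": 255}]}}

```text
time_s: 5.57
ee_pos: [0.5619, -0.1795, 0.2277]
tool_rot: [-2.1, -2.335, 0.0]
force: [0.4, 0.1, 0.4]
grip_width: 0.0
grip_force: 0.0
```

{"op": "play_rows", "data": {"moves": [{"ax": 0, "ay": 0, "az": 0, "dx": 0, "dy": 0, "dz": -0.04, "grip": 128}, {"ax": 0, "ay": 0, "az": 0, "dx": 0, "dy": 0, "dz": -0.05, "grip": 128}, {"ax": 0, "ay": 0, "az": 0, "dx": 0, "dy": -0.04, "dz": -0.05, "grip": 128}, {"ax": 0, "ay": 0, "az": 0, "dx": 0.02, "dy": -0.08, "dz": -0.05, "grip": 128}, {"ax": 0, "ay": 0, "az": 0, "dx": 0.03, "dy": -0.12, "dz": -0.05, "grip": 128}]}}

```text
time_s: 5.98
ee_pos: [0.4414, -0.1625, 0.2758]
tool_rot: [-2.1, -2.336, -0.001]
force: [-0.8, -0.4, 0.4]
grip_width: 0.495
grip_force: 0.0
```

```bash
python3 -c "
from h import *
f=grab('top')
for (x,y) in [(325,229),(357,226),(389,224)]:
    U,V=np.meshgrid(np.arange(x-14,x+15),np.arange(y-14,y+15)); U=U.ravel();V=V.ravel()
    p=depth(f,U,V); m=(p[:,2]>.05)&(p[:,2]<.08)&(np.hypot(U-x,V-y)<9)
    print(m.sum(),p[m].mean(0) if m.sum() else '')
go([.396,-.1325,.25])"
```

```text
248 [ 0.55279231 -0.04850045  0.05654751]
249 [ 0.55974407 -0.11590328  0.05670601]
246 [ 0.56458044 -0.1835956   0.05672045]
t 6.0333 pos [ 0.4306 -0.1587  0.2736] d [ 0.0296 -0.0313  0.0242] a [-0.0118 -0.0061  0.0077] F [-9.4  4.4 -1.6] w 0.497 gf 0.0 q [-0.5   0.12  1.73 -0.    1.31 -0.61]
```

All three caps are now home (depth 0.0566–0.0567 each). Going above the handle.

{"op": "play_rows", "data": {"moves": [{"ax": 0, "ay": 0, "az": 0, "dx": 0.03, "dy": -0.035, "dz": 0.01, "grip": 128}, {"ax": 0, "ay": 0, "az": 0, "dx": 0.03, "dy": -0.035, "dz": 0.02, "grip": 128}, {"ax": 0, "ay": 0, "az": 0, "dx": 0.03, "dy": -0.035, "dz": 0.024, "grip": 128}, {"ax": 0, "ay": 0, "az": 0, "dx": 0.03, "dy": -0.035, "dz": 0.024, "grip": 128}, {"ax": 0, "ay": 0, "az": 0, "dx": 0.03, "dy": -0.035, "dz": 0.024, "grip": 128}]}}

```text
time_s: 6.45
ee_pos: [0.4058, -0.1383, 0.2525]
tool_rot: [2.1, 2.335, 0.0]
force: [0.7, -0.4, 1.1]
grip_width: 0.496
grip_force: 0.0
```

```bash
python3 -c "
from h import *
f=grab('wrist','w1.png');print(f['eye'])
go([.396,-.1325,.185])"
```

```text
[ 0.3969446  -0.05578936  0.39452464]
t 6.5 pos [ 0.4061 -0.1386  0.2528] d [ 0.0072 -0.0095  0.0678] a [0.0012 0.0009 0.006 ] F [-0.4  0.  -0.4] w 0.5 gf 0.0 q [-0.49  0.08  1.83 -0.    1.23 -0.6 ]
```

View pics/w1.png

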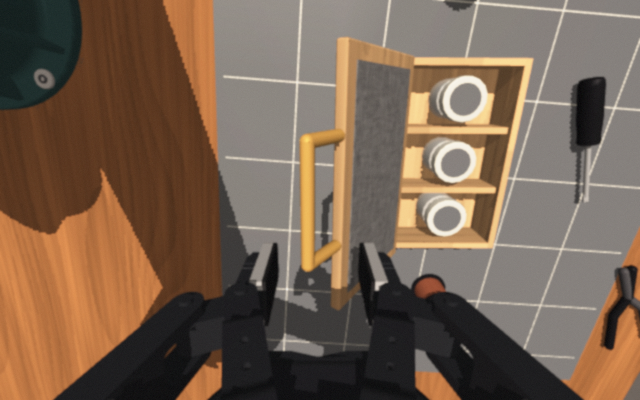

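The wrist view shows the handle bar running from (306,140) to (309,268), with the open fingertips at (265,250) and (370,250). I'll measure it with the wrist camera.

```bash
python3 -c "
from h import *
f=load('wrist')
h=at_z(f,[306,309],[140,268],.2018);print(h,h.mean(0),np.linalg.norm(h[0]-h[1]),np.degrees(np.arctan2(*(h[0]-h[1])[1::-1])))
d=depth(f,[307]*5,[160,180,200,220,240]);print(d)
go([.396,-.1325,.185])"
```

```text
[[ 0.39263292 -0.08470862  0.2018    ]
 [ 0.40344733 -0.17770891  0.2018    ]] [ 0.39804013 -0.13120877  0.2018    ] 0.0936269485596777 96.63277205736374
[[ 0.39451525 -0.09671768  0.20544075]
 [ 0.3957499  -0.10980459  0.20576174]
 [ 0.39703546 -0.12310776  0.20701047]
 [ 0.39838457 -0.13810475  0.20539237]
 [ 0.39977993 -0.15262865  0.20650931]]
t 6.5 pos [ 0.4061 -0.1386  0.2528] d [ 0.0072 -0.0095  0.0678] a [0.0012 0.0009 0.006 ] F [-0.4  0.  -0.4] w 0.5 gf 0.0 q [-0.49  0.08  1.83 -0.    1.23 -0.6 ]
```

{"op": "play_rows", "data": {"moves": [{"ax": 0, "ay": 0, "az": 0, "dx": 0.007, "dy": -0.008, "dz": 0.0, "grip": 128}, {"ax": 0, "ay": 0, "az": 0, "dx": 0.007, "dy": -0.008, "dz": 0.02, "grip": 128}, {"ax": 0, "ay": 0, "az": 0, "dx": 0.007, "dy": -0.008, "dz": 0.045, "grip": 128}, {"ax": 0, "ay": 0, "az": 0, "dx": 0.007, "dy": -0.008, "dz": 0.06, "grip": 128}, {"ax": 0, "ay": 0, "az": 0, "dx": 0.007, "dy": -0.008, "dz": 0.068, "grip": 128}]}}

```text
time_s: 6.92
ee_pos: [0.395, -0.1313, 0.1829]
tool_rot: [-2.1, -2.333, 0.001]
force: [0.3, 0.0, 0.1]
grip_width: 0.494
grip_force: 0.0
```

```bash
python3 -c "
from h import *
grab('scene')
go([.398,-.132,.185])"
```

```text
t 6.9667 pos [ 0.3947 -0.1311  0.1823] d [-0.0012  0.0032 -0.0027] a [-0.0031 -0.002   0.0055] F [-0.5  0.3 -1.5] w 0.497 gf 0.0 q [-0.49  0.15  1.95 -0.    1.05 -0.59]
```

{"op": "play_rows", "data": {"moves": [{"ax": 0, "ay": 0, "az": 0, "dx": 0, "dy": 0.003, "dz": -0.001, "grip": 128}, {"ax": 0, "ay": 0, "az": 0, "dx": 0, "dy": 0.003, "dz": -0.001, "grip": 160}, {"ax": 0, "ay": 0, "az": 0, "dx": 0, "dy": 0.003, "dz": -0.001, "grip": 190}, {"ax": 0, "ay": 0, "az": 0, "dx": 0, "dy": 0.003, "dz": -0.001, "grip": 210}, {"ax": 0, "ay": 0, "az": 0, "dx": 0, "dy": 0.003, "dz": -0.001, "grip": 225}]}}

```text
time_s: 7.38
ee_pos: [0.399, -0.1317, 0.186]
tool_rot: [2.101, 2.334, -0.0]
force: [-2.7, 0.1, 0.6]
grip_width: 0.121
grip_force: 0.7
```

{"op": "play_rows", "data": {"moves": [{"ax": 0, "ay": 0, "az": 0, "dx": 0, "dy": 0, "dz": 0, "grip": 255}, {"ax": 0, "ay": 0, "az": 0, "dx": 0, "dy": 0, "dz": 0, "grip": 255}, {"ax": 0, "ay": 0, "az": 0, "dx": 0, "dy": 0, "dz": 0, "grip": 255}, {"ax": 0, "ay": 0, "az": 0, "dx": 0, "dy": 0, "dz": 0, "grip": 255}, {"ax": 0, "ay": 0, "az": 0, "dx": 0, "dy": 0, "dz": 0, "grip": 255}]}}

```text
time_s: 7.8
ee_pos: [0.3983, -0.1318, 0.1856]
tool_rot: [-2.102, -2.335, 0.002]
force: [-3.9, -1.4, 6.8]
grip_width: 0.093
grip_force: 58.7
```

```bash
python3 -c "
from h import *
f=grab('wrist','w2.png')
go([.398,-.132,.185])"
```

```text
t 7.85 pos [ 0.3983 -0.1318  0.1856] d [-0.0002 -0.0004  0.0006] a [-0.0009  0.0007  0.0057] F [-4.6 -1.5  5.5] w 0.092 gf 58.7 q [-0.48  0.15  1.94 -0.    1.05 -0.59]
```

View pics/w2.png

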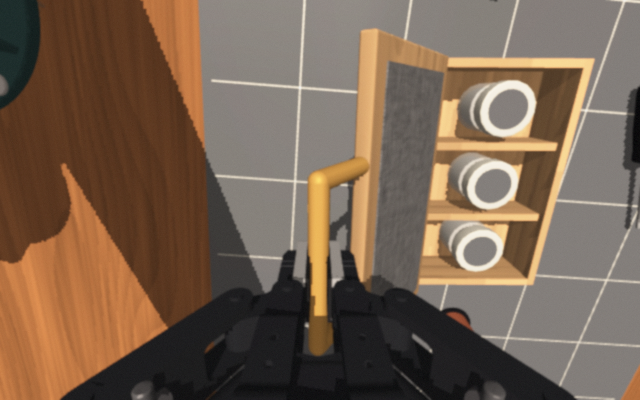

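The handle bar is between the fingers (grip force 58.7, opening about 9 %). Swinging the lid up along the arc.

{"op": "play_rows", "data": {"moves": [{"ax": 0, "ay": 0, "az": 0, "dx": 0, "dy": 0.005, "dz": -0.0034, "grip": 255}, {"ax": 0, "ay": 0, "az": 0, "dx": 0, "dy": 0.0123, "dz": -0.0078, "grip": 255}, {"ax": 0, "ay": 0, "az": 0, "dx": 0, "dy": 0.019, "dz": -0.0114, "grip": 255}, {"ax": 0, "ay": 0, "az": 0, "dx": 0, "dy": 0.0258, "dz": -0.0147, "grip": 255}, {"ax": 0, "ay": 0, "az": 0, "dx": 0, "dy": 0.0327, "dz": -0.0177, "grip": 255}]}}

```text
time_s: 8.27
ee_pos: [0.4296, -0.1286, 0.204]
tool_rot: [-2.1, -2.334, 0.006]
force: [-10.5, -3.6, 14.6]
grip_width: 0.093
grip_force: 59.5
```

```bash
python3 -c "
from h import *
go([.4933,-.122,.2155])"
```

```text
t 8.2667 pos [ 0.4296 -0.1286  0.204 ] d [-0.0001  0.064  -0.0118] a [-0.0041  0.0011  0.0061] F [-10.5  -3.6  14.6] w 0.093 gf 59.5 q [-0.44  0.17  1.86 -0.    1.12 -0.55]
```

{"op": "play_rows", "data": {"moves": [{"ax": 0, "ay": 0, "az": 0, "dx": 0, "dy": 0.0071, "dz": -0.0037, "grip": 255}, {"ax": 0, "ay": 0, "az": 0, "dx": 0, "dy": 0.0144, "dz": -0.0061, "grip": 255}, {"ax": 0, "ay": 0, "az": 0, "dx": 0, "dy": 0.0218, "dz": -0.0082, "grip": 255}, {"ax": 0, "ay": 0, "az": 0, "dx": 0, "dy": 0.0293, "dz": -0.0099, "grip": 255}, {"ax": 0, "ay": 0, "az": 0, "dx": 0, "dy": 0.0368, "dz": -0.0113, "grip": 255}]}}

```text
time_s: 8.68
ee_pos: [0.4683, -0.1247, 0.2154]
tool_rot: [2.101, 2.334, -0.001]
force: [-5.2, -2.1, 9.0]
grip_width: 0.09
grip_force: 61.9
```

```bash
python3 -c "
from h import *
go([.4933,-.122,.217])"
```

```text
t 8.6833 pos [ 0.4683 -0.1247  0.2154] d [ 0.0001  0.0251 -0.0016] a [0.0002 0.0014 0.0055] F [-5.2 -2.1  9. ] w 0.09 gf 61.9 q [-0.4   0.21  1.77 -0.    1.16 -0.51]
```

{"op": "play_rows", "data": {"moves": [{"ax": 0, "ay": 0, "az": 0, "dx": 0, "dy": 0.006, "dz": -0.001, "grip": 255}, {"ax": 0, "ay": 0, "az": 0, "dx": 0, "dy": 0.012, "dz": -0.0018, "grip": 255}, {"ax": 0, "ay": 0, "az": 0, "dx": 0, "dy": 0.017, "dz": -0.0022, "grip": 255}, {"ax": 0, "ay": 0, "az": 0, "dx": 0, "dy": 0.021, "dz": -0.0024, "grip": 255}, {"ax": 0, "ay": 0, "az": 0, "dx": 0, "dy": 0.023, "dz": -0.0024, "grip": 255}]}}

```text
time_s: 9.1
ee_pos: [0.4916, -0.1223, 0.2171]
tool_rot: [2.101, 2.334, -0.001]
force: [-1.3, -3.8, 6.9]
grip_width: 0.09
grip_force: 62.6
```

{"op": "play_rows", "data": {"moves": [{"ax": 0, "ay": 0, "az": 0, "dx": 0, "dy": 0, "dz": 0, "grip": 255}, {"ax": 0, "ay": 0, "az": 0, "dx": 0, "dy": 0, "dz": 0, "grip": 255}, {"ax": 0, "ay": 0, "az": 0, "dx": 0, "dy": 0, "dz": 0, "grip": 255}, {"ax": 0, "ay": 0, "az": 0, "dx": 0, "dy": 0, "dz": 0, "grip": 255}, {"ax": 0, "ay": 0, "az": 0, "dx": 0, "dy": 0, "dz": 0, "grip": 255}]}}

```text
time_s: 9.52
ee_pos: [0.4912, -0.1224, 0.2171]
tool_rot: [2.101, 2.334, -0.001]
force: [-1.3, -3.9, 5.4]
grip_width: 0.091
grip_force: 62.5
```

```bash
python3 -c "
from h import *
go([.4933,-.122,.217])
for n in ['scene','top']: grab(n,n+'_up.png')
go([.4933,-.122,.217])
a=cv2.imread('pics/scene_up.png')[40:230,190:410];cv2.imwrite('pics/su.png',cv2.resize(a,None,fx=3,fy=3,interpolation=cv2.INTER_CUBIC))"
```

```text
t 9.5167 pos [ 0.4912 -0.1224  0.2171] d [0.0002 0.0021 0.0001] a [0.0006 0.0013 0.0055] F [-1.3 -3.9  5.4] w 0.091 gf 62.5 q [-0.38  0.24  1.73 -0.    1.17 -0.48]
t 9.6167 pos [ 0.4912 -0.1224  0.2171] d [0.0002 0.0021 0.0001] a [0.0006 0.0013 0.0055] F [-1.4 -3.8  4.9] w 0.091 gf 62.5 q [-0.38  0.24  1.73 -0.    1.17 -0.48]
```

View pics/su.png

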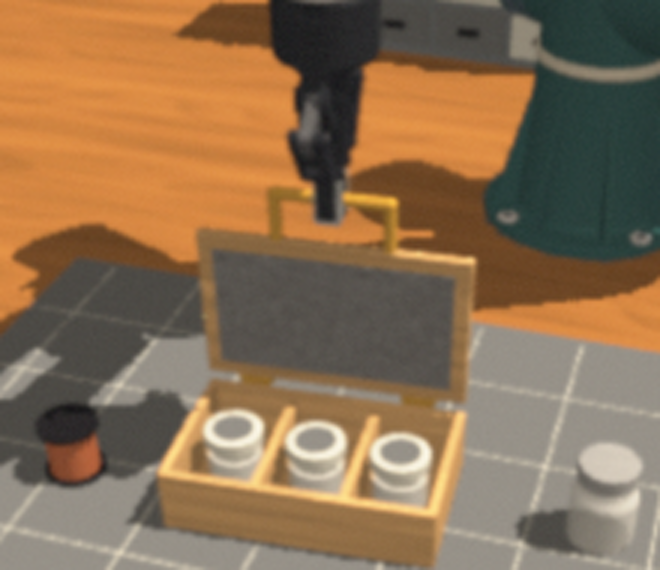

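The scene view shows the lid standing near upright with the handle in the fingers at (330,200) in the crop. The felt spans x 215–455, y 255–380, and the caps are home. Next I'll fit the lid plane.

```bash
python3 -c "
from h import *
f=load('scene')
def fit(poly):
    m=np.zeros((400,640),np.uint8);cv2.fillPoly(m,[np.array([[190+x/3,40+y/3] for x,y in poly],np.int32)],1)
    V,U=np.nonzero(m);p=depth(f,U,V);
    for _ in range(4):
        c=np.median(p,0) if _==0 else p.mean(0);w=np.linalg.svd(p-p.mean(0),full_matrices=False)[2][2];r=(p-p.mean(0))@w;p=p[abs(r)<2.5*r.std()+1e-6]
    return p,w*np.sign(w[0] if abs(w[0])>.7 else w[2]),r.std()
p,n,s=fit([(225,262),(445,288),(440,375),(228,355)])
print('lid',p.mean(0),n,s,len(p),'phi',np.arcsin(n[2]),'yaw',np.degrees(np.arctan2(n[1],n[0])))
print('z range',p[:,2].min(),p[:,2].max())
p2,n2,s2=fit([(150,500),(560,570),(640,640),(150,600)]) 
print('table',p2.mean(0),n2,s2)
u=np.array([np.cos(np.radians(5.7)),np.sin(np.radians(5.7)),0])
# line fit in section: case-depth vs z
q=p@u; print('slope',np.polyfit(p[:,2],q,1), 'q at hinge z .066 and at .234',np.polyval(np.polyfit(p[:,2],q,1),[.066,.234]), 'hinge est q',np.array([.4933,-.122,0])@u)
"
```

```text
lid [ 0.50088975 -0.11872865  0.13087933] [0.99479373 0.09713083 0.03083882] 0.0013148501784845806 2205 phi 0.03084370710654321 yaw 5.576635354323533
z range 0.08279377805590127 0.17513344422802368
table [ 0.6465982  -0.04339778 -0.00066493] [0.03121102 0.00841155 0.99947742] 0.0023219529654850387
slope [-0.03044175  0.49060523] q at hinge z .066 and at .234 [0.48859608 0.48348186] hinge est q 0.478743903193149
```

```bash
python3 -c "
from h import *
from scipy.optimize import least_squares
P=np.array([[.3983,-.1318,.1856],[.4296,-.1286,.204],[.4683,-.1247,.2154],[.4912,-.1224,.2171]])
u=np.array([np.cos(np.radians(5.7)),np.sin(np.radians(5.7)),0]);q=P@u;z=P[:,2]
s=least_squares(lambda c:np.hypot(q-c[0],z-c[1])-.168,[.478,.047]);print('circle',s.x,s.fun,'now phi',(s.x[0]-q[-1])/.168,'first',np.arcsin((s.x[0]-q[0])/.168))
for n in ['scene','top']:
    f=load(n);U,V=np.meshgrid(np.arange(0,640,2),np.arange(0,400,2));p=depth(f,U.ravel(),V.ravel())
    m=(abs(p[:,2])<.008)&(p[:,0]>.32)&(p[:,0]<.85)&(abs(p[:,1]+.1)<.4);p=p[m]
    A=np.c_[p[:,:2],np.ones(len(p))];print(n,len(p),np.linalg.lstsq(A,p[:,2],rcond=None)[0])
    for zz,x0,x1,y0,y1 in [(0.055,.5,.65,-.24,0)]:
        pp=depth(f,U.ravel(),V.ravel())
f=load('top');U,V=np.meshgrid(np.arange(295,425),np.arange(180,270));p=depth(f,U.ravel(),V.ravel());C=f['color'][V.ravel(),U.ravel()]
m=(p[:,2]>.05)&(p[:,2]<.062)&(C[:,0].astype(int)-C[:,2]>60);p=p[m];w=np.array([-u[1],u[0],0]);a=p@u;b=p@w
print('rim',m.sum(),np.percentile(a,[.5,2,98,99.5]),np.percentile(b,[.5,2,98,99.5]))
"
```

```text
circle [0.48126702 0.04945462] [-0.00023586  0.00027061  0.00023605 -0.00029007] now phi 0.027693235435912428 first 0.6230224998707031
scene 10957 [ 1.19695243e-03  8.30681951e-05 -1.16988451e-03]
top 13434 [-1.35155360e-03 -4.71358083e-04 -2.42293310e-05]
rim 384 [0.47104714 0.48814006 0.60917596 0.60953168] [-0.17798313 -0.1734042  -0.06084445 -0.06062202]
```

The three estimates agree: circle fit φ=0.028 rad, plane fit 0.031 rad, and a start angle of 0.623 rad against 0.629 rad nominal. I need about 5 mm more.

{"op": "play_rows", "data": {"moves": [{"ax": 0, "ay": 0, "az": 0, "dx": 0, "dy": 0.0015, "dz": 0, "grip": 255}, {"ax": 0, "ay": 0, "az": 0, "dx": 0, "dy": 0.003, "dz": 0, "grip": 255}, {"ax": 0, "ay": 0, "az": 0, "dx": 0, "dy": 0.004, "dz": 0, "grip": 255}, {"ax": 0, "ay": 0, "az": 0, "dx": 0, "dy": 0.005, "dz": 0, "grip": 255}, {"ax": 0, "ay": 0, "az": 0, "dx": 0, "dy": 0.005, "dz": 0, "grip": 255}]}}

```text
time_s: 10.03
ee_pos: [0.496, -0.1219, 0.2171]
tool_rot: [2.101, 2.334, -0.001]
force: [-1.6, -3.1, 6.1]
grip_width: 0.089
grip_force: 62.6
```

{"op": "play_rows", "data": {"moves": [{"ax": 0, "ay": 0, "az": 0, "dx": 0, "dy": 0, "dz": 0, "grip": 255}, {"ax": 0, "ay": 0, "az": 0, "dx": 0, "dy": 0, "dz": 0, "grip": 255}, {"ax": 0, "ay": 0, "az": 0, "dx": 0, "dy": 0, "dz": 0, "grip": 255}, {"ax": 0, "ay": 0, "az": 0, "dx": 0, "dy": 0, "dz": 0, "grip": 255}, {"ax": 0, "ay": 0, "az": 0, "dx": 0, "dy": 0, "dz": 0, "grip": 255}]}}

```text
time_s: 10.45
ee_pos: [0.496, -0.1219, 0.2171]
tool_rot: [2.101, 2.334, -0.001]
force: [-1.2, -4.5, 5.6]
grip_width: 0.092
grip_force: 62.6
```

```bash
cat > lid.py <<'E'
from h import *
def phi():
    f=grab('scene')
    m=np.zeros((400,640),np.uint8);cv2.fillPoly(m,[np.array([[190+x/3,40+y/3] for x,y in [(225,262),(445,288),(440,375),(228,355)]],np.int32)],1)
    V,U=np.nonzero(m);p=depth(f,U,V)
    for _ in range(4):
        w=np.linalg.svd(p-p.mean(0),full_matrices=False)[2][2];r=(p-p.mean(0))@w;p=p[abs(r)<2.5*r.std()]
    w*=np.sign(w[0]);return np.arcsin(w[2]),len(p)
print([phi() for _ in range(4)])
u=np.array([np.cos(np.radians(5.7)),np.sin(np.radians(5.7)),0])
print('geom phi',(.48127-get_state()['ee_pos']@u)/.168)
go([.4961,-.122,.2174])
E
python3 lid.py
```

```text
[(np.float64(0.003453877013654891), 2203), (np.float64(-0.9255125730567604), 2248), (np.float64(0.003369642307992398), 2198), (np.float64(0.00028401047416979025), 2196)]
geom phi -0.001054868488447166
t 10.65 pos [ 0.496  -0.1219  0.2171] d [-0.0001  0.0001 -0.0003] a [0.0003 0.0014 0.0056] F [-2.1 -3.5  6.4] w 0.089 gf 62.6 q [-0.38  0.24  1.72 -0.    1.18 -0.48]
```

The geometry and the camera put the lid within about 0.003 rad of upright (one plane fit was an outlier). It is steady, so I'm handing in.

```bash
python3 -c "
from cell import workorder
print(workorder.hand_in())"
```

```text
the job is handed in; nothing more can be done
None
```

All three caps are pressed fully home, and the lid is held still within about 0.003 rad of its upright balance point with the handle gripped; the job was handed in after about 11 s of the 51 s allowed.

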